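# Turn the yellow leaf of the packing-range flip stand

### The arm

A 6-joint arm with a two-finger parallel gripper is mounted at the origin on the work surface. World frame = base frame: x ahead of the robot, y to its left, z up, the work surface at z = 0. Lengths are in m, angles in degrees, forces in N, time in s.
With the tool pointing down it reaches from about 0.25 to 0.725 m from the base axis. Payload 9.7 kg.
Tool frame: the origin (TCP) lies midway between the tips of the shut fingers; the grasp point (between the pads) lies 19 mm behind it (bot.hold_point_z is the distance from the TCP to the grasp point, in m); z points along the fingers, y is the line along which they close (so a half turn about z gives the same grasp; the last joint's range is limited). The gripper opens to 85 mm and grips with 20 to 120 N. Pads are 22 mm wide; open, the fingers measure 114 mm over their backs; the gripper's body (76 mm by 85 mm) begins 54 mm behind the grasp point. The pads swing forward as they close: fully open they stand 13 mm farther back than shut.
Start: joints at [-66.52, 4.979, 10.078, 95.1, 0, 90], TCP at [0.219, -0.504, 0.231] pointing down, gripper open.
Joint ranges: [-179.16, 179.16], [-48.56, 103.87], [-65.8, 70.77], [-126.05, 130.52], [-82.76, 87.17], [-180, 180]. Speed limits (degrees/s): [127.2, 127.2, 147.25, 180, 180, 180].

### API

Orientations are given as [roll, pitch, yaw] about the fixed x, y, z axes, in that order (R = Rz(yaw) Ry(pitch) Rx(roll)).
In Python, from workcell import bot gives the robot as it stands.
- The arm moves only by the tool play_rows, never from a script. Its argument "steps" is a list that holds one entry, the list of rows, each a list of 4 numbers: the shift along the tool's x, y, z in m, then the turn about the tool's z in rad. In form: [[[tx, ty, tz, yaw], ...]]. A call has exactly 5 rows; each row shifts and turns the commanded pose from where the row before left it, along the tool's axes as they then stand; what a row does not reach is not made up. A row lasts 1/12 s, in which the tool goes at most 41.7 mm and 7.16 degrees, less where a joint would pass 70% of its speed; a pose out of reach is approached as far as the arm can. A call is refused whole if a number of a shift passes 0.0417 or a number of a turn 0.125, either way. A call with a gripper value outside its range is refused whole. "gripper" is the finger opening in m, from 0 to 0.0854, set as the call begins (left out, the last holds). The fingers move at their own pace and stop on an object; "squeeze" is the grip in N (left out, the last holds). Time passes only in rows, so rows that do not move let the fingers close, or fill a call up. It gives the time, the measured TCP pose, the force, the opening and the grip force at its end, in the units of the state.
- bot.get_obs(): the state, without advancing time (a new reading comes with each control period).
- bot.camera(name): name is "scene" or "top"; returns a dict with "img" (384x512x3 uint8, blue, green, red), "vfov" (degrees; the focal length in pixels is half the picture's height over the tangent of half this angle, whatever the lens; pixels are square), "cx", "cy" (the principal point, pixels), "xyz" and "attitude" of the camera in the world. Camera axes: x right, y down, z forward; pixel columns grow to the right and rows downward; lengths in m; the calibration is good to about 2 mm. A picture is of the moment at which its call begins. There is no depth.
- bot.job_done(): hands the job in; it is judged then, once.
The state is a dict: "time": time; "q": joint angles; "qd": joint speeds; "joint_efforts": joint torques, N m; "ee_pos": TCP position; "tcp_rot": TCP orientation; "wrist_force": force on the tool from outside, world axes, zero at the start; "torque": the same for the moment, N m; "opening": finger opening in m; "grasp_force": force on a finger pad.
Only numpy, scipy, OpenCV 4.12 (cv2) and the standard library are available. Lean on these libraries where they do the work, as an engineer would, in place of code of your own. Each camera call takes 0.05 s, during which the arm holds its last target. There are 200 camera calls.

### The job

On the packing bench, turn the yellow leaf of the flip stand over its spine by pushing it with your fingertips, up from its free edge and over the top, until it lies fully flat on the other side. Push it smoothly without flinging or slamming it, never pinch it between the fingers, and leave the blue leaf lying where it is and the bottles, tubs and other things on the bench undisturbed. Finish with the hand clear.

Things in the scene. Friction and masses are not known exactly. Their poses are not given: they have to be found in the camera images.
- yellow_leaf (a joint): hinge angle of the rigid yellow plastic leaf, rad: 0 = flat on its starting side (stand's +y), 1.57 = upright, 3.14 = flat on the other side (-y); stops at both ends. Leaf 115 mm along the spine, 6 mm thick, 12 to 150 mm from the hinge axis. Stiff hinge: it stays at any angle; turning it takes 0.05 to 0.3 N m (up to 2.5 N at the free edge). Starts at 0 to 0.35.
- yellow_hinge (a point): point on the hinge axis (spine rod) of the yellow leaf, at the middle of the leaf's width, 90 mm above the bench; x axis along the spine, y axis level towards the side where the leaves start, z up. Does not move during the job.
- yellow_edge (a point): middle of the yellow leaf's free edge, halfway through its thickness, 150 mm from the hinge axis; moves with the leaf
- blue_leaf (a joint): hinge angle of the rigid blue plastic leaf, rad: 0 = flat on its starting side (stand's +y), 1.57 = upright, 3.14 = flat on the other side (-y); stops at both ends. Leaf 115 mm along the spine, 6 mm thick, 12 to 150 mm from the hinge axis. Stiff hinge: it stays at any angle; turning it takes 0.05 to 0.3 N m (up to 2.5 N at the free edge). Starts at 0 and should stay there.
- blue_hinge (a point): the same point for the blue leaf, which is beside the yellow one on the same spine, 125 mm along; which of the two is nearer the robot varies
- range_stand: flip stand, fixed: black foot 260 mm (x, along the spine) by 160 mm (y), 10 mm thick; a white rest board each side of the spine, tops 86 mm above the bench, reaching 90 mm from the spine, so the outer 60 mm of a flat leaf overhangs with free space down to the bench. Origin on the bench under mid-spine; x along the spine, y towards the side where the leaves start
- brown_bottle: amber bottle with black cap, 60 mm across, 170 mm tall; loose bystander standing on the bench, origin at the centre of its underside
- green_bottle: black bottle with green label, 54 mm across, 150 mm tall; loose bystander standing on the bench, origin at the centre of its underside
- red_tub: white tub with red label, 76 mm across, 85 mm tall; loose bystander standing on the bench, origin at the centre of its underside
- purple_tub: white tub with purple label, 66 mm across, 60 mm tall; loose bystander standing on the bench, origin at the centre of its underside
- tape_roll: clear ring of packing tape lying flat, 96 mm across, 48 mm tall; loose bystander standing on the bench, origin at the centre of its underside
- note_pad: pink sticky-note block, 76 x 76 x 15 mm; loose bystander standing on the bench, origin at the centre of its underside
- marker_pen: white and yellow marker pen lying flat, 140 mm long, 14 mm thick; loose bystander standing on the bench, origin at the centre of its underside

How it is judged:
By the outcome, as a careful person would: the job done as asked, in the order asked, and still so for the second after the job is handed in, with the robot touching nothing.
It also fails if it takes over 51 s, if anything falls off the work surface, if the arm or the gripper's body presses on something with over 40 N, if the wrist force passes 120 N, or if a joint passes its speed limit or range.

## Working session

There is one attempt and no reset: what is moved stays moved. The work goes in short steps, Python scripts to look and compute and a tool call to move; the robot and the scene stay as the last step left them, time stands still between calls to the robot, and variables do not carry over. Pictures are saved under pics/ and viewed, at most 10 in all, crops included, and the job is handed in when it is done.

Besides the shell and the picture viewer there is one more tool, called after "Emit:" as a command line: name --argument value ..., lists and objects as JSON in quotes. play_rows: Moves the arm, as the interface text tells. Its arguments: {"type":"object","properties":{"steps":{"type":"array","items":{"type":"array","items":{"type":"array","items":{"type":"number"}}}},"gripper":{"type":"number"},"squeeze":{"type":"number"}},"required":["steps"]}

```bash
mkdir -p pics; python3 - <<'E'
from workcell import bot
import cv2
for n in("scene","top"):
    c=bot.camera(n);cv2.imwrite(f"pics/{n}0.png",c["img"]);print(n,{k:v for k,v in c.items() if k!="img"})
print(bot.get_obs())
E
```

```text
scene {'vfov': 57.433455597845565, 'cx': 253.92098891836088, 'cy': 188.57040936372573, 'xyz': array([0.98359283, 0.77421266, 0.70881656]), 'attitude': array([-123.64825729,    0.64660892,  151.18859835])}
top {'vfov': 43.36510746290787, 'cx': 260.91558595430314, 'cy': 188.335721835012, 'xyz': array([ 0.25484249, -0.03505946,  1.41026078]), 'attitude': array([-1.66450659e+02, -3.92252097e-02, -8.76792454e+01])}
{'time': 0.1, 'q': array([-6.65200600e+01,  5.00821152e+00,  1.00370377e+01,  9.50992725e+01,
        8.25824066e-05,  8.99986210e+01]), 'qd': array([ 0.02129316,  0.00680614,  0.13955317,  0.08188127, -0.0466252 ,
        0.08253974]), 'joint_efforts': array([-8.05269792e-05, -5.21561658e+01,  4.65653157e+01,  1.60600460e-02,
       -4.40106055e-05,  2.33312369e-05]), 'ee_pos': array([ 0.21905004, -0.5042623 ,  0.23063392]), 'tcp_rot': array([-1.79929554e+02, -8.42778041e-05,  2.34813188e+01]), 'wrist_force': array([ 0.52765267, -0.71642759,  0.0759535 ]), 'torque': array([-0.01281603, -0.05757417,  0.03037128]), 'grasp_force': 0.0, 'opening': 0.0855497049879795}
```

View pics/scene0.png

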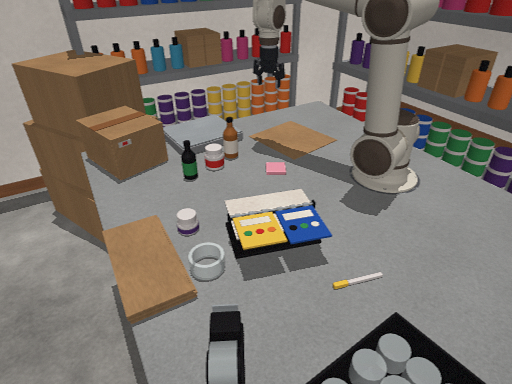

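View pics/top0.png

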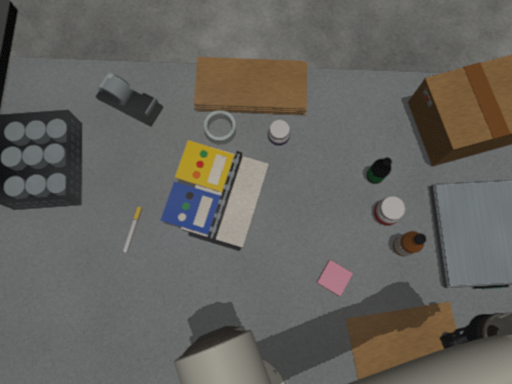

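The scene view shows the yellow leaf at (258,230), with blue beside it at (302,224). The top view has yellow at (205,166), blue at (192,207) and the spine running (232,152) to about (207,237). The tape roll is at (220,125) and the purple tub at (280,132). I'll enlarge both.

```bash
python3 - <<'E'
import cv2
a=cv2.imread("pics/top0.png")[100:260,140:310];cv2.imwrite("pics/topc.png",cv2.resize(a,None,fx=3.5,fy=3.5,interpolation=cv2.INTER_CUBIC))
a=cv2.imread("pics/scene0.png")[180:290,170:350];cv2.imwrite("pics/scc.png",cv2.resize(a,None,fx=4,fy=4,interpolation=cv2.INTER_CUBIC))
E
```

```text
(no output)
```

View pics/topc.png

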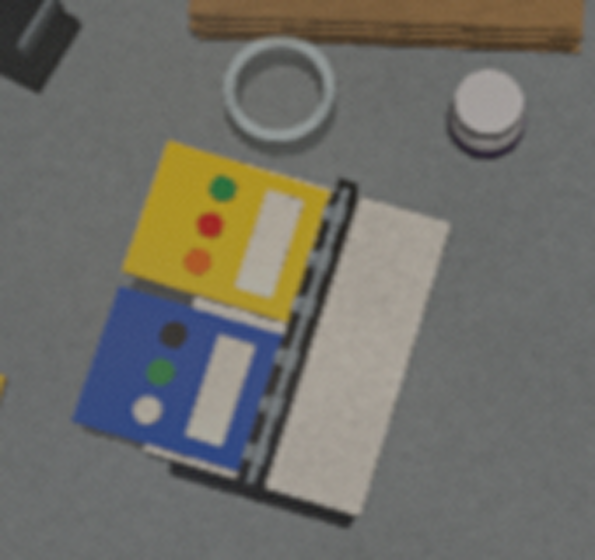

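View pics/scc.png

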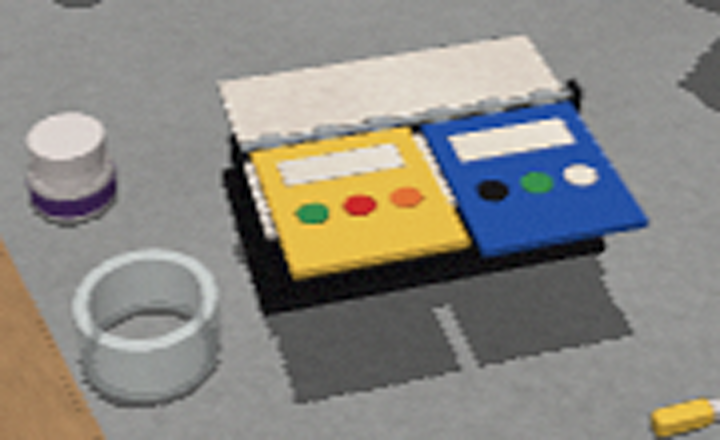

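```bash
cat > fit.py <<'E'
import numpy as np
from scipy.spatial.transform import Rotation as R
from scipy.optimize import least_squares
cal={'scene':(57.433455597845565,253.921,188.570,[0.98359283,0.77421266,0.70881656],[-123.64825729,0.64660892,151.18859835]),
'top':(43.36510746290787,260.9156,188.3357,[0.25484249,-0.03505946,1.41026078],[-166.450659,-0.0392252,-87.6791245+0.0])}
def proj(n,P):
    v,cx,cy,t,a=cal[n];f=192/np.tan(np.radians(v/2))
    c=(np.atleast_2d(P)-t)@R.from_euler('xyz',a,degrees=True).as_matrix()
    return c[:,:2]/c[:,2:]*f+[cx,cy]
def back(n,uv,z):
    v,cx,cy,t,a=cal[n];f=192/np.tan(np.radians(v/2))
    d=R.from_euler('xyz',a,degrees=True).as_matrix()@[(uv[0]-cx)/f,(uv[1]-cy)/f,1]
    return np.array(t)+d*(z-t[2])/d[2]
def leaf(p,xc,th):
    P=[]
    for r,s in((.15,1),(.15,-1),(.012,-1),(.012,1)):
        P.append([xc+s*.0575,r*np.cos(th)-.003*np.sin(th),.09+r*np.sin(th)+.003*np.cos(th)])
    return world(p,np.array(P))
def world(p,P): return P@R.from_euler('z',p[2]).as_matrix().T+[p[0],p[1],0]
if __name__=="__main__":
    T=lambda a:np.array(a)/3.5+[140,100]-.36
    S=lambda a:np.array(a)/4+[170,180]-.37
    yt=T([(170,142),(123,272),(287,322),(332,188)]);bt=T([(118,288),(75,420),(238,470),(283,330)])
    ys=S([(297,272),(470,241),(410,127),(250,150)]);bs=S([(487,248),(648,220),(575,103),(422,123)])
    def res(p):
        y=leaf(p,.0625,p[3]);b=leaf(p,-.0625,0)
        return np.concatenate([(proj('top',y)-yt),(proj('top',b)-bt),(proj('scene',y)-ys),(proj('scene',b)-bs)]).ravel()
    s=least_squares(res,[.5,.05,0,.1],loss='soft_l1')
    print(s.x,np.degrees(s.x[2:]),s.fun.reshape(-1,2).round(1).tolist())
    print('hinge y',world(s.x,np.array([[.0625,0,.09]])))
    print('tape',back('top',T((279,85)),.048),'tub',back('top',T((489,100)),.06),'tubsc',back('scene',S((67,135)),.06),'tapesc',back('scene',S((146,300)),.048))
    print('pen',back('top',(138,210),.01),back('top',(125,250),.01))
E
python3 fit.py
```

```text
[ 0.5489358   0.07698717 -0.25259626  0.05851046] [-14.47269935   3.35240255] [[-0.7, 0.1], [-0.5, 0.2], [-0.3, 0.4], [-0.8, 1.1], [0.2, -0.3], [-1.3, 0.6], [-0.4, 0.7], [-0.3, 1.5], [-1.0, 0.2], [-0.4, -0.1], [-1.0, -0.6], [-0.0, 0.1], [-1.1, 0.1], [-0.1, -0.6], [-1.7, -1.1], [-0.6, 0.0]]
hinge y [[0.60945247 0.06136726 0.09      ]]
tape [0.77629718 0.10984133 0.048     ] tub [ 0.76547124 -0.07000922  0.06      ] tubsc [ 0.76333091 -0.06626141  0.06      ] tapesc [0.77462779 0.11521587 0.048     ]
pen [0.51161691 0.33731909 0.01      ] [0.39270782 0.36310702 0.01      ]
```

Emit:
play_rows --steps '[[[0,0,-0.015,-0.12],[0,0,-0.015,-0.12],[0,0,-0.015,-0.12],[0,0,-0.015,-0.12],[0,0,-0.015,-0.12]]]' --gripper 0

```text
time: 0.52
ee_pos: [0.2191, -0.5043, 0.3066]
tcp_rot: [-180.0, -0.0, 58.2]
wrist_force: [0.2, 0.9, -0.2]
opening: 0.0254
grasp_force: 0.0
```

Emit:
play_rows --steps '[[[0,0,0,-0.103],[0,0,0,-0.103],[0,0,0,-0.102],[0.01,0.003,0,0],[0.02,0.006,0,0]]]'

```text
time: 0.93
ee_pos: [0.235, -0.4779, 0.3052]
tcp_rot: [-179.9, -0.1, 75.2]
wrist_force: [0.2, 0.6, 0.3]
opening: -0.0001
grasp_force: 0.0
```

Emit:
play_rows --steps '[[[0.032,0.009,0,0],[0.032,0.009,0,0],[0.032,0.009,0,0],[0.032,0.009,0,0],[0.032,0.009,0,0]]]'

```text
time: 1.35
ee_pos: [0.3194, -0.3319, 0.3061]
tcp_rot: [-180.0, -0.0, 75.3]
wrist_force: [0.8, -0.4, 0.5]
opening: -0.0005
grasp_force: 0.0
```

Emit:
play_rows --steps '[[[0.032,0.009,0,0],[0.032,0.009,0,0],[0.032,0.009,0,0],[0.032,0.009,0,0],[0.032,0.009,0,0]]]'

```text
time: 1.77
ee_pos: [0.4028, -0.1882, 0.3062]
tcp_rot: [180.0, -0.0, 75.3]
wrist_force: [-0.3, -0.0, -0.6]
opening: -0.0001
grasp_force: 0.0
```

Emit:
play_rows --steps '[[[0.032,0.009,0,0],[0.032,0.009,0,0],[0.032,0.009,0,0],[0.032,0.009,0,0],[0.032,0.009,0,0]]]'

```text
time: 2.18
ee_pos: [0.4863, -0.0445, 0.3062]
tcp_rot: [-180.0, -0.0, 75.3]
wrist_force: [0.4, 0.2, 0.5]
opening: -0.0
grasp_force: 0.0
```

```bash
cat > st.py <<'E'
from workcell import bot
import numpy as np
o=bot.get_obs();p=o['ee_pos']-[.549,.077,0];a=np.radians(-14.47);c,s=np.cos(a),np.sin(a)
print('t',round(o['time'],2),'s',np.round([p[0]*c+p[1]*s,-p[0]*s+p[1]*c,p[2]],4),'rot',o['tcp_rot'].round(2),'q',o['q'].round(1),'open',round(o['opening'],4))
f=o['wrist_force'];print('F_s',np.round([f[0]*c+f[1]*s,-f[0]*s+f[1]*c,f[2]],2))
E
python3 st.py
```

```text
t 2.18 s [-0.0303 -0.1333  0.3062] rot [-179.99   -0.     75.3 ] q [ -5.2  -1.1  12.3 103.4   0.   99.5] open -0.0
F_s [0.38 0.27 0.54]
```

Emit:
play_rows --steps '[[[0.032,0.0093,0,0],[0.032,0.0093,0,0],[0.032,0.0093,0,0],[0.032,0.0093,0,0],[0.032,0.0093,0,0]]]'

```text
time: 2.6
ee_pos: [0.5712, 0.0987, 0.3061]
tcp_rot: [-180.0, 0.0, 75.3]
wrist_force: [0.8, 0.3, -0.6]
opening: 0.0003
grasp_force: 0.0
```

Emit:
play_rows --steps '[[[0.032,0.0093,0,0],[0.032,0.0093,0,0],[0.032,0.0093,0,0],[0.032,0.0093,0,0],[0.032,0.0093,0,0]]]'

```text
time: 3.02
ee_pos: [0.6561, 0.2418, 0.3062]
tcp_rot: [-180.0, 0.0, 75.3]
wrist_force: [1.7, -0.1, 0.8]
opening: 0.0001
grasp_force: 0.0
```

Emit:
play_rows --steps '[[[0,0,0.024,0],[0,0,0.024,0],[0,0,0.024,0],[0,0,0.024,0],[0,0,0.024,0]]]'

```text
time: 3.43
ee_pos: [0.6556, 0.2405, 0.1845]
tcp_rot: [-179.9, 0.0, 75.3]
wrist_force: [0.7, 0.2, 1.5]
opening: 0.0001
grasp_force: 0.0
```

Emit:
play_rows --steps '[[[0,0,0.024,0],[0,0,0.024,0],[0,0,0.024,0],[0,0,0.024,0],[0,0,0.024,0]]]'

```text
time: 3.85
ee_pos: [0.6554, 0.2402, 0.0649]
tcp_rot: [-180.0, 0.0, 75.3]
wrist_force: [0.1, 0.8, 0.4]
opening: -0.0003
grasp_force: 0.0
```

```bash
python3 st.py; python3 - <<'E'
from workcell import bot
import cv2
a=bot.camera("scene")["img"][140:300,150:370];cv2.imwrite("pics/s1.png",cv2.resize(a,None,fx=3.5,fy=3.5,interpolation=cv2.INTER_CUBIC))
E
```

```text
t 3.85 s [0.0622 0.1846 0.0649] rot [-1.7996e+02  2.0000e-02  7.5290e+01] q [ 20.1  25.4  16.4  81.1   0.  124.8] open -0.0003
F_s [-0.14  0.83  0.44]
```

View pics/s1.png

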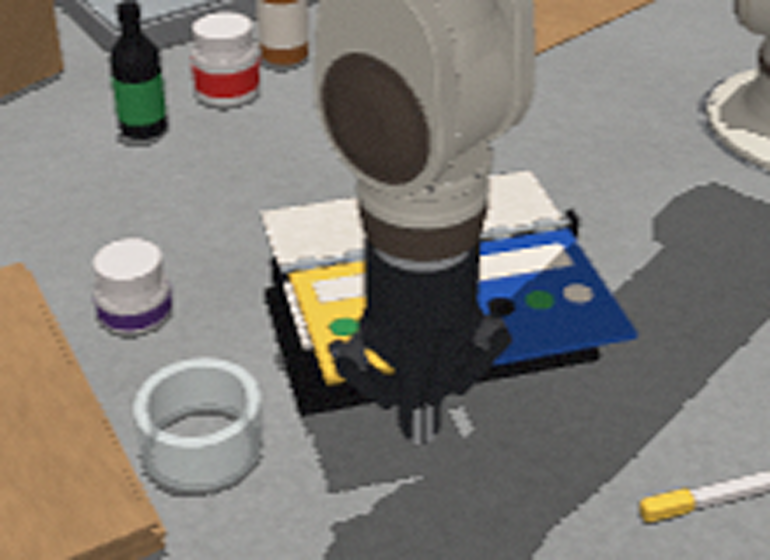

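The hand stands outside the free edge, with its tips around (425,430) in the crop, and all other things are where they were. The tool can't tilt, so I'll press lightly on the edge and lift it by friction.

Emit:
play_rows --steps '[[[-0.004,0,0,0],[-0.004,0,0,0],[-0.004,0,0,0],[-0.004,0,0,0],[-0.004,0,0,0]]]'

```text
time: 4.32
ee_pos: [0.6519, 0.2201, 0.068]
tcp_rot: [179.9, -0.1, 75.5]
wrist_force: [-0.5, 0.7, -0.4]
opening: 0.0001
grasp_force: 0.0
```

Emit:
play_rows --steps '[[[-0.001,0,0,0],[-0.001,0,0,0],[-0.001,0,0,0],[0,0,0,0],[0,0,0,0]]]'

```text
time: 4.73
ee_pos: [0.6508, 0.2177, 0.0665]
tcp_rot: [180.0, -0.0, 75.5]
wrist_force: [1.6, 0.3, 0.3]
opening: 0.0
grasp_force: 0.7
```

```bash
python3 st.py
```

```text
t 4.73 s [0.0634 0.1617 0.0665] rot [ 1.7997e+02 -2.0000e-02  7.5510e+01] q [ 18.5  23.6  14.2  80.6   0.  123. ] open 0.0
F_s [1.48 0.67 0.3 ]
```

Emit:
play_rows --steps '[[[-0.001,0,0,0],[-0.001,0,0,0],[0,0,0,0],[0,0,0,0],[0,0,0,0]]]'

```text
time: 5.15
ee_pos: [0.6507, 0.2176, 0.0666]
tcp_rot: [179.9, -0.2, 75.6]
wrist_force: [3.7, 10.1, -0.4]
opening: 0.0001
grasp_force: 5.2
```

Emit:
play_rows --steps '[[[-0.001,0,0,0],[-0.001,0,0,0],[0,0,0,0],[0,0,0,0],[0,0,0,0]]]'

```text
time: 5.57
ee_pos: [0.6507, 0.2175, 0.0672]
tcp_rot: [179.9, -0.4, 75.7]
wrist_force: [6.2, 18.7, 0.1]
opening: -0.0001
grasp_force: 9.5
```

```bash
python3 st.py
```

```text
t 5.57 s [0.0634 0.1614 0.0672] rot [179.9   -0.39  75.66] q [ 18.4  23.3  13.9  80.3   0.3 122.7] open -0.0001
F_s [ 1.33 19.63  0.05]
```

Emit:
play_rows --steps '[[[-0.0001,0,-0.003,0],[-0.0002,0,-0.003,0],[-0.0003,0,-0.003,0],[-0.0004,0,-0.003,0],[-0.0005,0,-0.003,0]]]'

```text
time: 5.98
ee_pos: [0.6503, 0.2156, 0.0824]
tcp_rot: [179.9, -0.4, 75.7]
wrist_force: [5.7, 16.8, 2.0]
opening: -0.0002
grasp_force: 8.5
```

```bash
python3 st.py; python3 - <<'E'
from workcell import bot
import cv2
a=bot.camera("scene")["img"][140:300,150:370];cv2.imwrite("pics/s2.png",cv2.resize(a,None,fx=3.5,fy=3.5,interpolation=cv2.INTER_CUBIC))
E
```

```text
t 5.98 s [0.0634 0.1596 0.0824] rot [179.9   -0.35  75.65] q [ 18.2  23.   15.2  81.9   0.2 122.6] open -0.0002
F_s [ 1.35 17.7   1.98]
```

View pics/s2.png

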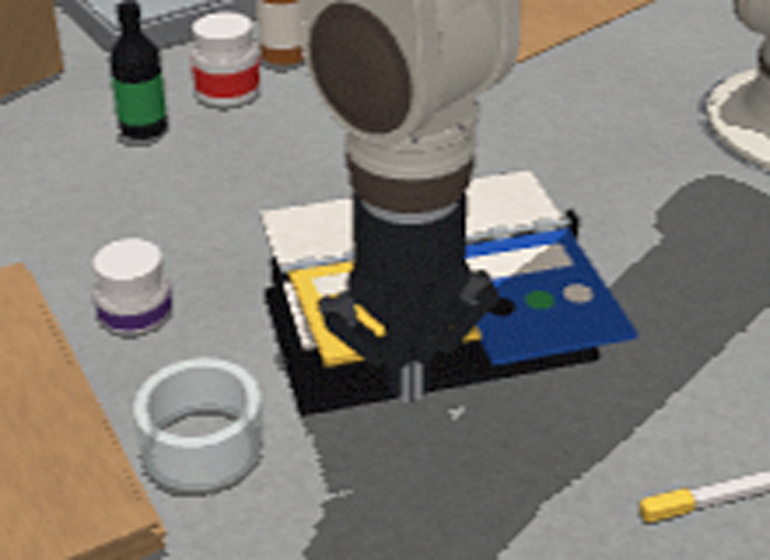

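The yellow far corner rose from (325,383) to (322,362) in the crop, so the friction lift works. Next I'll work out rows that follow the arc.

```bash
cat > plan.py <<'E'
import numpy as np
def cmd(t):
    a=np.radians(t);c,s=np.cos(a),np.sin(a)
    if t<=90:
        return np.array([.15*c+.003*s+.0118-.0015-.002*max(0,1-(t-10)/40), .09+.15*s-.0325])
    r=.1175
    return np.array([r*c+.003*s+.0118-.0015*s, .09+r*s-.003*c+.0015*c])
p=np.array([.1561,.0815])
for t0 in range(10,180,10):
    out=[]
    for t in range(t0+2,t0+11,2):
        q=cmd(t);d=q-p;d=np.round(d,4);p=p+d;out.append([d[0],-d[1]])
    print(t0+10,p.round(4),[[round(float(v),4) for v in o] for o in out])
E
python3 plan.py
```

```text
20 [0.1508 0.1088] [[-0.0004, -0.0072], [-0.0009, -0.0051], [-0.0012, -0.005], [-0.0013, -0.0051], [-0.0015, -0.0049]]
30 [0.1407 0.1325] [[-0.0017, -0.0049], [-0.0018, -0.0048], [-0.0021, -0.0048], [-0.0021, -0.0046], [-0.0024, -0.0046]]
40 [0.1266 0.1539] [[-0.0025, -0.0045], [-0.0027, -0.0044], [-0.0028, -0.0043], [-0.003, -0.0041], [-0.0031, -0.0041]]
50 [0.109  0.1724] [[-0.0032, -0.004], [-0.0034, -0.0038], [-0.0035, -0.0037], [-0.0037, -0.0036], [-0.0038, -0.0034]]
60 [0.0879 0.1874] [[-0.004, -0.0033], [-0.0041, -0.0032], [-0.0042, -0.003], [-0.0044, -0.0028], [-0.0044, -0.0027]]
70 [0.0644 0.1985] [[-0.0045, -0.0025], [-0.0046, -0.0024], [-0.0047, -0.0022], [-0.0048, -0.0021], [-0.0049, -0.0019]]
80 [0.0393 0.2052] [[-0.0049, -0.0017], [-0.005, -0.0015], [-0.005, -0.0013], [-0.0051, -0.0012], [-0.0051, -0.001]]
90 [0.0133 0.2075] [[-0.0052, -0.0008], [-0.0051, -0.0007], [-0.0052, -0.0004], [-0.0053, -0.0003], [-0.0052, -0.0001]]
100 [-0.0071  0.206 ] [[-0.0041, 0.0], [-0.0041, 0.0002], [-0.0041, 0.0003], [-0.0041, 0.0004], [-0.004, 0.0006]]
110 [-0.027   0.2009] [[-0.0041, 0
[... 195 characters left out ...]
]]
130 [-0.0626  0.181 ] [[-0.0035, 0.0021], [-0.0035, 0.0021], [-0.0034, 0.0024], [-0.0033, 0.0024], [-0.0032, 0.0025]]
140 [-0.0772  0.1667] [[-0.0031, 0.0027], [-0.003, 0.0027], [-0.003, 0.0029], [-0.0028, 0.003], [-0.0027, 0.003]]
150 [-0.0892  0.15  ] [[-0.0027, 0.0032], [-0.0025, 0.0032], [-0.0024, 0.0034], [-0.0023, 0.0034], [-0.0021, 0.0035]]
160 [-0.0981  0.1316] [[-0.002, 0.0035], [-0.002, 0.0036], [-0.0017, 0.0037], [-0.0017, 0.0038], [-0.0015, 0.0038]]
170 [-0.1037  0.1119] [[-0.0014, 0.0039], [-0.0012, 0.0039], [-0.0011, 0.0039], [-0.001, 0.004], [-0.0009, 0.004]]
180 [-0.1057  0.0915] [[-0.0006, 0.0041], [-0.0006, 0.004], [-0.0004, 0.0041], [-0.0003, 0.0041], [-0.0001, 0.0041]]
```

Emit:
play_rows --steps '[[[-0.0004,0,-0.005,0],[-0.0009,0,-0.005,0],[-0.0012,0,-0.005,0],[-0.0013,0,-0.005,0],[-0.0015,0,-0.005,0]]]'

```text
time: 6.45
ee_pos: [0.6487, 0.2095, 0.1074]
tcp_rot: [179.9, -0.3, 75.6]
wrist_force: [4.7, 10.6, 1.9]
opening: -0.0
grasp_force: 5.6
```

Emit:
play_rows --steps '[[[-0.0017,0,-0.0049,0],[-0.0018,0,-0.0048,0],[-0.0021,0,-0.0048,0],[-0.0021,0,-0.0046,0],[-0.0024,0,-0.0046,0]]]'

```text
time: 6.87
ee_pos: [0.646, 0.1991, 0.1311]
tcp_rot: [179.9, -0.2, 75.6]
wrist_force: [3.2, 8.2, 4.5]
opening: -0.0003
grasp_force: 4.5
```

```bash
python3 st.py; python3 - <<'E'
from workcell import bot
import cv2
a=bot.camera("scene")["img"][100:300,150:370];cv2.imwrite("pics/s3.png",cv2.resize(a,None,fx=3,fy=3,interpolation=cv2.INTER_CUBIC))
E
```

```text
t 6.87 s [0.0634 0.1425 0.1311] rot [179.92  -0.2   75.59] q [1.710e+01 2.160e+01 1.870e+01 8.690e+01 1.000e-01 1.215e+02] open -0.0003
F_s [1.02 8.71 4.51]
```

View pics/s3.png

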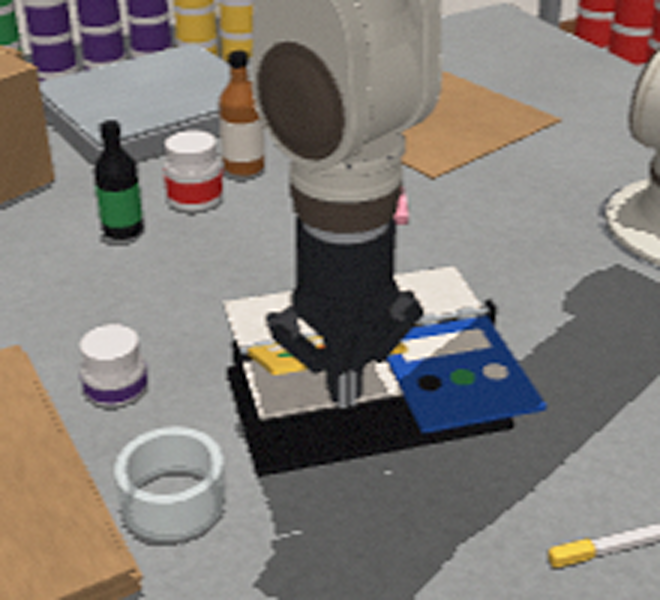

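The leaf is lifted to about 30° (visible around (280,355)) and blue is still flat. I'll carry on along the arc.

Emit:
play_rows --steps '[[[-0.0025,0,-0.0045,0],[-0.0027,0,-0.0044,0],[-0.0028,0,-0.0043,0],[-0.003,0,-0.0041,0],[-0.0031,0,-0.0041,0]]]'

```text
time: 7.33
ee_pos: [0.6424, 0.185, 0.1525]
tcp_rot: [179.9, -0.2, 75.6]
wrist_force: [2.5, 6.6, 3.8]
opening: 0.0001
grasp_force: 3.5
```

Emit:
play_rows --steps '[[[-0.0032,0,-0.004,0],[-0.0034,0,-0.0038,0],[-0.0035,0,-0.0037,0],[-0.0037,0,-0.0036,0],[-0.0038,0,-0.0034,0]]]'

```text
time: 7.75
ee_pos: [0.6378, 0.1675, 0.171]
tcp_rot: [179.9, -0.1, 75.6]
wrist_force: [1.7, 5.9, 4.1]
opening: 0.0001
grasp_force: 2.8
```

Emit:
play_rows --steps '[[[-0.004,0,-0.0033,0],[-0.0041,0,-0.0032,0],[-0.0042,0,-0.003,0],[-0.0044,0,-0.0028,0],[-0.0044,0,-0.0027,0]]]'

```text
time: 8.17
ee_pos: [0.632, 0.1458, 0.185]
tcp_rot: [-180.0, 0.0, 75.5]
wrist_force: [0.5, 3.3, 2.4]
opening: -0.0002
grasp_force: 1.4
```

Emit:
play_rows --steps '[[[-0.0045,0,-0.0025,0],[-0.0046,0,-0.0024,0],[-0.0047,0,-0.0022,0],[-0.0048,0,-0.0021,0],[-0.0049,0,-0.0019,0]]]'

```text
time: 8.58
ee_pos: [0.626, 0.1228, 0.1961]
tcp_rot: [-180.0, 0.0, 75.5]
wrist_force: [-0.1, 2.9, 1.5]
opening: 0.0
grasp_force: 0.9
```

```bash
python3 st.py; python3 - <<'E'
from workcell import bot
import cv2
a=bot.camera("scene")["img"][100:300,150:370];cv2.imwrite("pics/s4.png",cv2.resize(a,None,fx=3,fy=3,interpolation=cv2.INTER_CUBIC))
E
```

```text
t 8.58 s [0.0631 0.0636 0.1961] rot [-1.7998e+02  2.0000e-02  7.5490e+01] q [ 11.1  16.9  19.9  93.   -0.  115.6] open 0.0
F_s [-0.81  2.83  1.51]
```

View pics/s4.png

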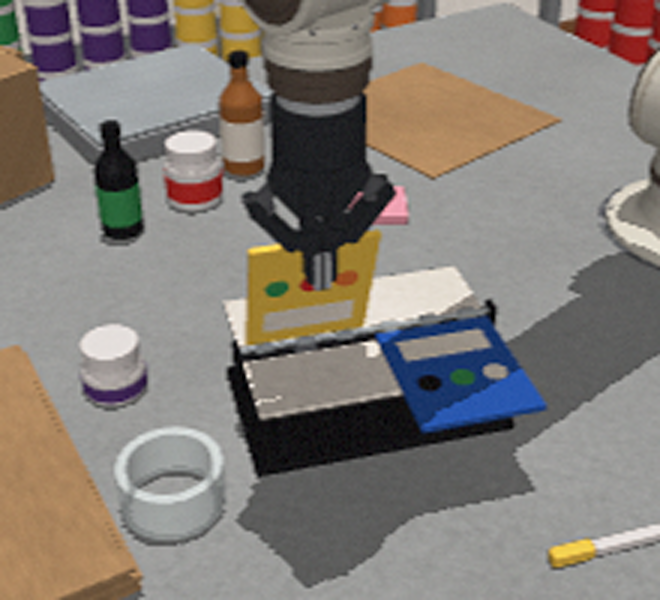

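The leaf is at about 70°, with the fingertip at (320,280), roughly 35 mm inside the edge. I'll continue over the top.

Emit:
play_rows --steps '[[[-0.0049,0,-0.0017,0],[-0.005,0,-0.0015,0],[-0.005,0,-0.0013,0],[-0.0051,0,-0.0012,0],[-0.0051,0,-0.001,0]]]'

```text
time: 9.05
ee_pos: [0.6198, 0.0986, 0.2027]
tcp_rot: [-180.0, 0.0, 75.5]
wrist_force: [1.1, 0.6, 1.4]
opening: -0.0001
grasp_force: 0.6
```

Emit:
play_rows --steps '[[[-0.0052,0,-0.0008,0],[-0.0051,0,-0.0007,0],[-0.0052,0,-0.0004,0],[-0.0053,0,-0.0003,0],[-0.0052,0,-0.0001,0]]]'

```text
time: 9.47
ee_pos: [0.6133, 0.0735, 0.2051]
tcp_rot: [180.0, -0.0, 75.5]
wrist_force: [-0.6, 0.9, 0.8]
opening: -0.0001
grasp_force: 0.7
```

Emit:
play_rows --steps '[[[-0.0041,0,0.0,0],[-0.0041,0,0.0002,0],[-0.0041,0,0.0003,0],[-0.0041,0,0.0004,0],[-0.004,0,0.0006,0]]]'

```text
time: 9.88
ee_pos: [0.6083, 0.0538, 0.2034]
tcp_rot: [-180.0, 0.0, 75.5]
wrist_force: [0.3, 0.5, 0.6]
opening: -0.0002
grasp_force: 0.6
```

Emit:
play_rows --steps '[[[-0.0041,0,0.0008,0],[-0.004,0,0.0008,0],[-0.0039,0,0.001,0],[-0.004,0,0.0012,0],[-0.0039,0,0.0013,0]]]'

```text
time: 10.3
ee_pos: [0.6032, 0.0345, 0.1982]
tcp_rot: [-180.0, 0.0, 75.5]
wrist_force: [-0.1, 1.1, 0.0]
opening: -0.0001
grasp_force: 0.6
```

Emit:
play_rows --steps '[[[-0.0038,0,0.0014,0],[-0.0038,0,0.0015,0],[-0.0038,0,0.0017,0],[-0.0036,0,0.0018,0],[-0.0037,0,0.002,0]]]'

```text
time: 10.72
ee_pos: [0.5986, 0.0165, 0.1898]
tcp_rot: [-180.0, 0.0, 75.5]
wrist_force: [-0.0, 1.0, 0.5]
opening: 0.0001
grasp_force: 0.5
```

```bash
python3 st.py
```

```text
t 10.72 s [ 0.0631 -0.0462  0.1898] rot [-179.99    0.     75.51] q [  1.6  11.1  12.3  91.2   0.  106.1] open 0.0001
F_s [-0.28  1.    0.54]
```

Emit:
play_rows --steps '[[[-0.0035,0,0.0021,0],[-0.0035,0,0.0021,0],[-0.0034,0,0.0024,0],[-0.0033,0,0.0024,0],[-0.0032,0,0.0025,0]]]'

```text
time: 11.13
ee_pos: [0.5944, 0.0001, 0.1783]
tcp_rot: [180.0, 0.0, 75.5]
wrist_force: [-0.2, 1.3, 0.3]
opening: -0.0002
grasp_force: 0.5
```

Emit:
play_rows --steps '[[[-0.0031,0,0.0027,0],[-0.003,0,0.0027,0],[-0.003,0,0.0029,0],[-0.0028,0,0.003,0],[-0.0027,0,0.003,0]]]'

```text
time: 11.55
ee_pos: [0.5907, -0.014, 0.1639]
tcp_rot: [180.0, 0.0, 75.5]
wrist_force: [0.4, 1.4, 0.6]
opening: 0.0003
grasp_force: 0.4
```

Emit:
play_rows --steps '[[[-0.0027,0,0.0032,0],[-0.0025,0,0.0032,0],[-0.0024,0,0.0034,0],[-0.0023,0,0.0034,0],[-0.0021,0,0.0035,0]]]'

```text
time: 11.97
ee_pos: [0.5878, -0.0255, 0.1471]
tcp_rot: [180.0, 0.0, 75.5]
wrist_force: [0.0, 1.2, 1.0]
opening: -0.0001
grasp_force: 0.4
```

Emit:
play_rows --steps '[[[-0.002,0,0.0035,0],[-0.002,0,0.0036,0],[-0.0017,0,0.0037,0],[-0.0017,0,0.0038,0],[-0.0015,0,0.0038,0]]]'

```text
time: 12.38
ee_pos: [0.5856, -0.0341, 0.1287]
tcp_rot: [180.0, -0.0, 75.5]
wrist_force: [-0.1, 1.1, 1.5]
opening: -0.0002
grasp_force: 0.4
```

```bash
python3 st.py; python3 - <<'E'
from workcell import bot
import cv2
a=bot.camera("scene")["img"][100:300,150:370];cv2.imwrite("pics/s5.png",cv2.resize(a,None,fx=3,fy=3,interpolation=cv2.INTER_CUBIC))
E
```

```text
t 12.38 s [ 0.0632 -0.0984  0.1287] rot [180.   -0.   75.5] q [ -3.3   9.1   3.3  84.2   0.  101.2] open -0.0002
F_s [-0.36  1.02  1.51]
```

View pics/s5.png

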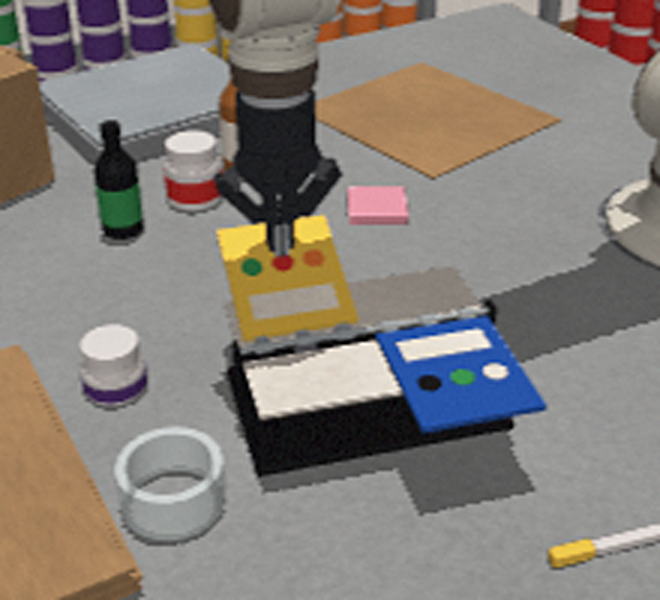

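The leaf is at about 160°, with the fingertip at (280,245). Now the slow finish.

Emit:
play_rows --steps '[[[-0.0014,0,0.0039,0],[-0.0012,0,0.0039,0],[-0.0011,0,0.0039,0],[-0.001,0,0.0038,0],[-0.0009,0,0.0036,0]]]'

```text
time: 12.85
ee_pos: [0.5842, -0.0394, 0.1095]
tcp_rot: [-180.0, -0.0, 75.5]
wrist_force: [0.2, 0.6, -0.1]
opening: -0.0001
grasp_force: 0.4
```

Emit:
play_rows --steps '[[[-0.0006,0,0.003,0],[-0.0005,0,0.0025,0],[-0.0003,0,0.0025,0],[-0.0002,0,0.002,0],[0,0,0.002,0]]]'

```text
time: 13.27
ee_pos: [0.5837, -0.041, 0.0978]
tcp_rot: [-180.0, 0.0, 75.5]
wrist_force: [0.2, -1.7, 0.9]
opening: 0.0003
grasp_force: 0.4
```

Emit:
play_rows --steps '[[[0,0,0.001,0],[0,0,0.001,0],[0,0,0.001,0],[0,0,0.0005,0],[0,0,0.0005,0]]]'

```text
time: 13.68
ee_pos: [0.5838, -0.0409, 0.094]
tcp_rot: [180.0, 0.0, 75.5]
wrist_force: [-1.0, -0.4, 0.4]
opening: -0.0
grasp_force: 0.4
```

```bash
python3 st.py
```

```text
t 13.68 s [ 0.0632 -0.1055  0.094 ] rot [180.    0.   75.5] q [ -4.    9.3  -0.4  80.4  -0.  100.5] open -0.0
F_s [-0.88 -0.61  0.43]
```

Emit:
play_rows --steps '[[[0,0,0.0005,0],[0,0,0.0005,0],[0,0,0.0005,0],[0,0,0.0005,0],[0,0,0,0]]]'

```text
time: 14.1
ee_pos: [0.5839, -0.0409, 0.093]
tcp_rot: [179.9, -0.0, 75.5]
wrist_force: [-2.7, 0.3, 8.3]
opening: 0.0002
grasp_force: 3.6
```

Emit:
play_rows --steps '[[[0,0,0.0005,0],[0,0,0.0005,0],[0,0,0,0],[0,0,0,0],[0,0,0,0]]]'

```text
time: 14.52
ee_pos: [0.584, -0.0409, 0.0928]
tcp_rot: [179.9, -0.0, 75.5]
wrist_force: [-5.8, -0.2, 12.5]
opening: 0.0004
grasp_force: 6.5
```

```bash
python3 st.py
```

```text
t 14.52 s [ 0.0633 -0.1055  0.0928] rot [ 1.799e+02 -1.000e-02  7.550e+01] q [ -4.    9.2  -0.6  80.1  -0.  100.5] open 0.0004
F_s [-5.55 -1.61 12.49]
```

The leaf is on its stop: tip z is 92.8 mm and the force is rising. I'll lift clear and check.

Emit:
play_rows --steps '[[[0,0,-0.002,0],[0,0,-0.004,0],[0,0,-0.01,0],[0,0,-0.02,0],[0,0,-0.025,0]]]'

```text
time: 14.93
ee_pos: [0.583, -0.0408, 0.1516]
tcp_rot: [-179.8, 0.0, 75.5]
wrist_force: [0.3, 0.7, -0.1]
opening: 0.0
grasp_force: 0.0
```

Emit:
play_rows --steps '[[[0,0,-0.025,0],[0,0,-0.025,0],[0,0,-0.025,0],[0,0,-0.025,0],[0,0,-0.025,0]]]'

```text
time: 15.35
ee_pos: [0.5836, -0.0408, 0.2788]
tcp_rot: [180.0, -0.0, 75.5]
wrist_force: [-0.1, 0.5, -0.5]
opening: -0.0001
grasp_force: 0.0
```

Emit:
play_rows --steps '[[[-0.02,-0.015,0,0],[-0.03,-0.025,0,0],[-0.03,-0.03,0,0],[-0.02,-0.02,0,0],[0,0,0,0]]]'

```text
time: 15.77
ee_pos: [0.4689, -0.1166, 0.279]
tcp_rot: [179.9, 0.0, 75.4]
wrist_force: [-1.4, -0.4, -0.1]
opening: -0.0002
grasp_force: 0.0
```

```bash
python3 st.py; python3 - <<'E'
from workcell import bot
import cv2
a=bot.camera("scene")["img"][100:300,150:370];a=cv2.resize(a,(440,400),interpolation=cv2.INTER_CUBIC)
b=bot.camera("top")["img"][100:300,120:300];b=cv2.resize(b,(360,400),interpolation=cv2.INTER_CUBIC)
cv2.imwrite("pics/s6.png",cv2.hconcat([a,b]))
E
```

```text
t 15.77 s [-0.0292 -0.2074  0.279 ] rot [1.7992e+02 4.0000e-02 7.5370e+01] q [-13.9  -2.9   7.4 100.3  -0.   90.7] open -0.0002
F_s [-1.21 -0.74 -0.07]
```

View pics/s6.png

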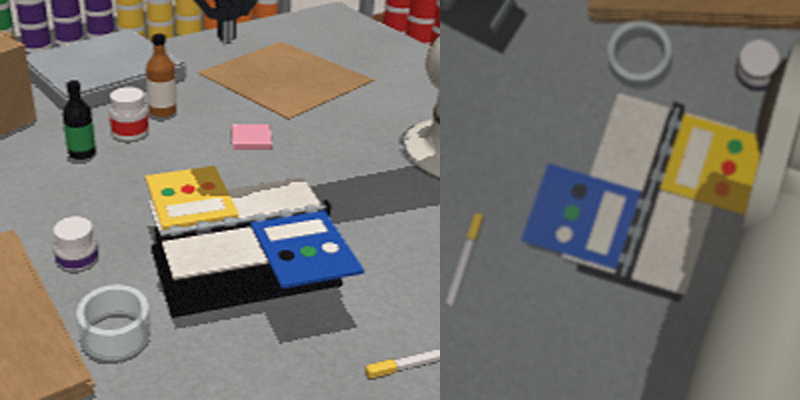

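Yellow lies on the far side, with its free corner at (146,174) in the left half. Blue is flat, the bystanders haven't moved and the hand is clear. I'll check flatness numerically before handing in.

```bash
python3 - <<'E'
from fit import *
p=[.5489,.0770,-.2526]
for d in(180,176,172):
    a=np.radians(d);P=world(p,np.array([[.0625+s*.0575,.15*np.cos(a)+.003*np.sin(a),.09+.15*np.sin(a)-.003*np.cos(a)] for s in(1,-1)]))
    print(d,((proj('scene',P)-[150,100])*2).round(1).tolist())
E
```

```text
180 [[144.3, 174.0], [213.9, 163.8]]
176 [[144.0, 168.7], [213.9, 158.5]]
172 [[143.7, 163.6], [214.1, 153.5]]
```

```bash
python3 -c "
from workcell import bot
print(bot.job_done())"
```

```text
the job is handed in; nothing more can be done
None
```

The yellow leaf is turned over its spine and lies flat on the other side, the blue leaf and the other things in view are where they were, the hand is clear, and the job was handed in at about 16 s.

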